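Find the tool case with the loose insert

ROBOT

A 6-joint arm with a two-finger parallel gripper is mounted at the origin on the work surface. World frame = base frame: x ahead of the robot, y to its left, z up, the work surface at z = 0. Lengths are in m, angles in rad, forces in N, time in s.
With the tool pointing down it reaches from about 0.225 to 0.875 m from the base axis. Payload 3.4 kg.
Tool frame: the origin (TCP) lies at the very end of the fingers, on their centre line; the grasp point (between the pads) lies 19 mm behind it; z points along the fingers, y is the direction in which the jaws open and shut (so a half turn about z gives the same grasp; the last joint's range is limited). The gripper opens to 85 mm and grips with 20 to 120 N. Pads are 22 mm wide; open, the fingers measure 114 mm over their backs; the gripper's body (76 mm by 85 mm) begins 54 mm behind the grasp point. The pads swing forward as they close: fully open they stand 13 mm farther back than shut.
Start: joints at [1.003, 0.276, 1.505, -0, 1.361, -0.121], TCP at [0.248, 0.519, 0.231] pointing down, gripper open.
Joint ranges: [-2.89, 2.89], [-0.75, 2.08], [0.22, 2.7], [-1.18, 4.32], [0.11, 2.71], [-2.7, 2.7]. Speed limits (rad/s): [2.57, 2.57, 3.14, 3.14, 3.14, 3.14].

INTERFACE

Orientations are given as a unit quaternion [w, x, y, z].
In Python, from rig import get_state, get_image, camera_model, sign_off gives the robot as it stands. The module is installed in compiled form; this text tells all that it offers.
- The arm moves only by the tool drive_tool, never from a script. Its argument "motion" is text: rows parted by semicolons, each of 7 numbers parted by spaces: the turn, a rotation vector about the tool's x, y, z in degrees, then the shift along the tool's x, y, z in m, then the opening in per cent of the stroke, from 0 (shut) to 100 (fully open). In form: wx wy wz tx ty tz hand; .... A call has 1 to 12 rows; each row shifts and turns the pose as measured when the row begins, along the tool's axes as they then stand; what a row does not reach is not made up. A row lasts 1/8 s, in which the tool goes at most 62.5 mm and 10.7 degrees, less where a joint would pass 70% of its speed; a pose out of reach is approached as far as the arm can. A call is refused whole if a number of a shift passes 0.0625 or a number of a turn 10.7, either way. A call with a gripper value outside its range is refused whole. The fingers move at their own pace and stop on an object; "newtons" is the grip in N (left out, the last holds). Time passes only in rows, so rows that do not move let the fingers close. It gives the time, the measured TCP pose, the force and the opening at its end, in the units of the state.
- get_state(): the state, without advancing time (a new reading comes with each control period).
- get_image(name): name is "side" or "top"; returns (picture, depth): 384x512x3 uint8, red, green, blue; 384x512 float32, m along the optical axis (not along the pixel's ray), 0 where there is no reading.
- camera_model(name): a dict with "camera_matrix" (3x3 intrinsics, pixels), "cam_to_world" (4x4, takes a point from camera to world coordinates). Camera axes: x right, y up, looking along -z (the intrinsics and any distortion apply to the point x, -y, -z); pixel columns grow to the right and rows downward; lengths in m; the calibration is good to about 2 mm. A picture is of the moment at which its call begins. camera_model takes no time and is no camera call.
- sign_off(): hands the job in, once; it reports no verdict.
The state is a dict: "clock": time; "qpos": joint angles; "qd": joint speeds; "effort": joint torques, N m; "position": TCP position; "ee_rot": TCP orientation; "contact_force": force on the tool from outside, world axes, zero at the start; "moment": the same for the moment, N m; "width": finger opening in m.
Only numpy, scipy, OpenCV 4.12 (cv2) and the standard library are available. Lean on these libraries where they do the work, as an engineer would, in place of code of your own. Each camera call takes 0.05 s, during which the arm holds its last target.

TASK

One of the three sealed tool cases was shut without its packing, so the die insert in it slides about and knocks; by look and weight they cannot be told apart. Working from left to right, lift each case clear of the tray and shake it with a slow see-saw, hinge end down and then latch end down by about 20 degrees, to feel for the rattle, and set the two quiet ones back flat in their own bays without disturbing the other tooling. Finish while still holding the rattling case, level and still, out beyond the tray's far edge and at least 10 cm above the bench, for the inspector across the bench to take.

Things in the scene. Friction and masses are not known exactly. Their poses are not given: they have to be found in the camera images.
- tray: fixed plywood tray 210 mm (x) x 340 mm (y) on the bench; its floor is 8 mm above the bench, ledges and two dividers 10 mm thick stand 12 mm above the floor and make three bays side by side along y, each 190 x 100 mm inside. Origin: centre of its underside; +x points away from the robot, so its far outer edge lies at x = +105 mm
- case_left: the left (+y side) case, in the left bay: sealed grey sheet-metal box 120 mm long (x) x 52 wide (y) x 60 high, 0.24 to 0.36 kg. Origin: centre of its underside; +x to its hinge end (away from the robot), -x its latch end. Grip across the width at mid-length, 40 mm up, 30 to 80 N. Holds a 0.12 kg insert, either packed tight or loose: then it slides 66 mm end to end when tipped over 11 degrees, shifting the balance by 0.08 Nm
- bay_left (a point): point on the floor of the left bay (8 mm above the bench) where the centre of its case belongs; on the bay's centre line, 22 mm nearer the robot than the tray's centre
- case_middle: middle case, in the middle bay: sealed grey sheet-metal box 120 mm long (x) x 52 wide (y) x 60 high, 0.24 to 0.36 kg. Origin: centre of its underside; +x to its hinge end (away from the robot), -x its latch end. Grip across the width at mid-length, 40 mm up, 30 to 80 N. Holds a 0.12 kg insert, either packed tight or loose: then it slides 66 mm end to end when tipped over 11 degrees, shifting the balance by 0.08 Nm
- bay_middle (a point): point on the floor of the middle bay (8 mm above the bench) where the centre of its case belongs; on the bay's centre line, 22 mm nearer the robot than the tray's centre
- case_right: the right (-y side) case, in the right bay: sealed grey sheet-metal box 120 mm long (x) x 52 wide (y) x 60 high, 0.24 to 0.36 kg. Origin: centre of its underside; +x to its hinge end (away from the robot), -x its latch end. Grip across the width at mid-length, 40 mm up, 30 to 80 N. Holds a 0.12 kg insert, either packed tight or loose: then it slides 66 mm end to end when tipped over 11 degrees, shifting the balance by 0.08 Nm
- bay_right (a point): point on the floor of the right bay (8 mm above the bench) where the centre of its case belongs; on the bay's centre line, 22 mm nearer the robot than the tray's centre
- die_small: bystander: loose slotted steel die 28 mm diameter x 22 mm high, standing in the far end of the left bay; origin centre of underside
- die_land: bystander: loose steel die 26 mm diameter x 29 mm high, standing in the far end of the middle bay; origin centre of underside
- bush: bystander: loose dark steel bush 28 mm diameter x 18 mm high, standing in the far end of the right bay; origin centre of underside
- die_large: bystander: large slotted die, disc 89 mm diameter x 30 mm high, on the bench to the right of the tray; origin centre of underside
- guide: bystander: punch guide, standing cylinder 50 mm diameter x 78 mm high, on the bench to the left of the tray; origin centre of underside
- spring_punch: bystander: spring punch assembly 215 mm long (x), 38 mm high, lying on the bench to the left of the tray; origin centre of underside
- wrench: bystander: steel open-ended wrench lying on the bench to the right of the tray
- oilstone: bystander: grey sharpening stone 50 x 150 (y) x 20 mm high lying on the bench beyond the tray; origin centre of underside

How it is judged:
By the outcome, as a careful person would: the job done as asked, in the order asked, and still so for the second after the job is handed in, while the arm keeps its last pose, push and grip.
It also fails if it takes over 72 s, if anything falls off the work surface, if the arm or the gripper's body presses on something with over 40 N, if the wrist force passes 120 N, or if a joint passes its speed limit or range.

## Working session

There is one attempt and no reset: what is moved stays moved. The work goes in short steps, Python scripts to look and compute and a tool call to move; the robot and the scene stay as the last step left them, time stands still between calls to the robot, and variables do not carry over. Pictures are saved under pics/ and viewed, and the job is handed in when it is done.

Besides the shell and the picture viewer there is one more tool, called after "Call:" as name(argument=value, ...) on one line, values as JSON. drive_tool: Moves the arm, as the interface text tells. Its arguments: {"type":"object","properties":{"motion":{"type":"string"},"newtons":{"type":"number"}},"required":["motion"]}

```bash
mkdir -p pics; python3 - <<'E'
from rig import *
import cv2,numpy as np
s=get_state();print(s)
for n in("top","side"):
    im,d=get_image(n);cv2.imwrite(f"pics/{n}0.png",im[:,:,::-1]);np.save(f"{n}0.npy",d)
    c=camera_model(n);print(n,c)
E
```

```text
{'clock': 0.0, 'qpos': array([ 1.00301217e+00,  2.76635573e-01,  1.50614239e+00, -1.35882548e-05,
        1.36068439e+00, -1.21054747e-01]), 'qd': array([ 0.00044618,  0.00255267,  0.00086198, -0.00130923, -0.00093745,
        0.00096106]), 'effort': array([ 9.24512788e-04, -4.16763318e+01, -2.45801586e+01, -2.98308332e-04,
        1.10727726e-02,  5.62371270e-06]), 'position': array([0.24816395, 0.51810873, 0.23041288]), 'ee_rot': array([-3.09399642e-04,  2.21510504e-01,  9.75157537e-01, -8.82192325e-04]), 'contact_force': array([-1.16739938,  0.19248429,  0.37898172]), 'moment': array([-0.00708083,  0.03038869,  0.00920212]), 'width': 0.08555678388809798}
top {'camera_matrix': array([[439.8916974 ,   0.        , 264.60963361],
       [  0.        , 439.8916974 , 189.26851927],
       [  0.        ,   0.        ,   1.        ]]), 'cam_to_world': array([[-0.01851809,  0.9868843 , -0.16036352,  0.33715735],
       [-0.99982471, -0.01783495,  0.00569833, -0.00754572],
       [ 0.00276352,  0.16044093,  0.98704157,  1.35247991],
       [ 0.        ,  0.        ,  0.        ,  1.        ]])}
side {'camera_matrix': array([[446.95932021,   0.        , 258.30656946],
       [  0.        , 446.95932021, 192.94436013],
       [  0.        ,   0.        ,   1.        ]]), 'cam_to_world': array([[ 0.99545208,  0.06526669, -0.06939321,  0.46188812],
       [-0.09322307,  0.51743142, -0.85063164, -1.04378188],
       [-0.01961169,  0.85323208,  0.52116254,  0.665789  ],
       [ 0.        ,  0.        ,  0.        ,  1.        ]])}
```

View pics/top0.png

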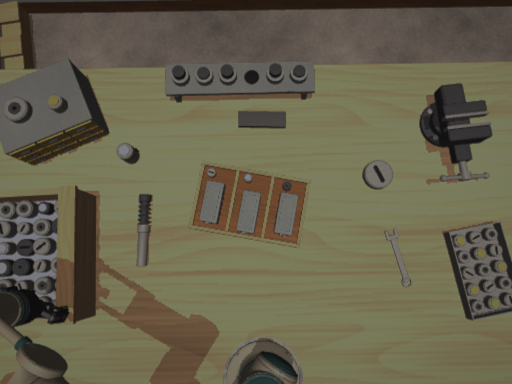

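View pics/side0.png

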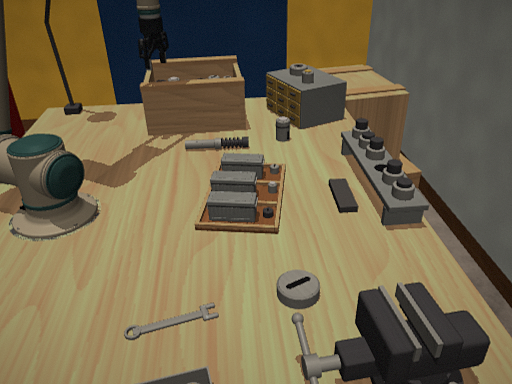

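```bash
cat > h.py <<'E'
from rig import *
import cv2,numpy as np
def cloud(n,d):
    c=camera_model(n);K=c["camera_matrix"];T=c["cam_to_world"]
    v,u=np.mgrid[0:384,0:512]
    p=np.stack([(u-K[0,2])/K[0,0]*d,-(v-K[1,2])/K[1,1]*d,-d],-1)
    return p@T[:3,:3].T+T[:3,3]
E
python3 - <<'E'
from h import *
im=cv2.imread("pics/top0.png");d=np.load("top0.npy");P=cloud("top",d)
cv2.imwrite("pics/crop0.png",cv2.resize(im[100:260,110:320],None,fx=3.7,fy=3.7,interpolation=cv2.INTER_CUBIC))
z=P[...,2]
b=z[250:330,260:380];print("bench z",np.median(b[b<.05]))
m=np.zeros(z.shape,bool);m[160:245,190:310]=1
for name,(u0,u1) in dict(l=(195,230),m=(232,266),r=(267,306)).items():
    mm=m&(z>.058)&(z<.09);mm[:,:u0]=0;mm[:,u1:]=0
    pts=P[mm][:,:2].astype(np.float32)
    n,lab,st,cen=cv2.connectedComponentsWithStats(mm.astype(np.uint8))
    print(name,st[1:,4],np.median(P[mm][:,2]),cv2.minAreaRect(pts),cen[1:])
# tray extents
mm=m&(z>.012)&(z<.1)
print("tray",cv2.minAreaRect(P[mm][:,:2].astype(np.float32)))
# heights of wooden box region
print("max z box",z[180:330,0:95].max(), z[190:320,60:95].max())
E
```

```text
bench z -0.00023605041622620782
l [747] 0.06847477059082774 ((0.5125564932823181, 0.1427806317806244), (0.05328601226210594, 0.12663385272026062), 78.51167297363281) [[211.27710843 201.9437751 ]]
m [748] 0.06795942780434572 ((0.48098045587539673, 0.034875962883234024), (0.05300484597682953, 0.12563934922218323), 78.7553939819336) [[248.03609626 211.85427807]]
r [750] 0.06793813599048415 ((0.4721852242946625, -0.07587137818336487), (0.05304746329784393, 0.12486904859542847), 78.74090576171875) [[285.72133333 214.07733333]]
tray ((0.5106791257858276, 0.03147996962070465), (0.34011662006378174, 0.21074771881103516), 78.72811126708984)
max z box 1.352479906883514 1.352479906883514
```

```bash
python3 - <<'E'
from h import *
P=cloud("top",np.load("top0.npy"))
for (u,v) in [(203,165),(307,181),(191,229),(300,245),(262,120),(240,112),(285,127),(125,152),(378,175),(240,93),(211,173),(248,178),(287,186),(55,200),(75,260),(50,315),(80,190)]:
    print((u,v),P[v,u].round(4))
E
```

```text
(203, 165) [0.6342 0.1747 0.0153]
(307, 181) [ 0.5769 -0.1461  0.0211]
(191, 229) [ 0.4377  0.2133 -0.0034]
(300, 245) [ 0.3827 -0.1204 -0.0024]
(262, 120) [ 0.7739 -0.0111  0.0225]
(240, 112) [0.8019 0.0579 0.021 ]
(285, 127) [ 0.7574 -0.0842 -0.0019]
(125, 152) [0.6643 0.3985 0.0768]
(378, 175) [ 0.5896 -0.3628  0.0324]
(240, 93) [0.8487 0.0553 0.062 ]
(211, 173) [0.6052 0.1479 0.0313]
(248, 178) [0.5867 0.0348 0.036 ]
(287, 186) [ 0.5616 -0.0839  0.026 ]
(55, 200) [0.5245 0.6006 0.0717]
(75, 260) [0.3484 0.4886 0.1774]
(50, 315) [0.2276 0.4661 0.3469]
(80, 190) [0.5447 0.5083 0.1206]
```

View pics/crop0.png

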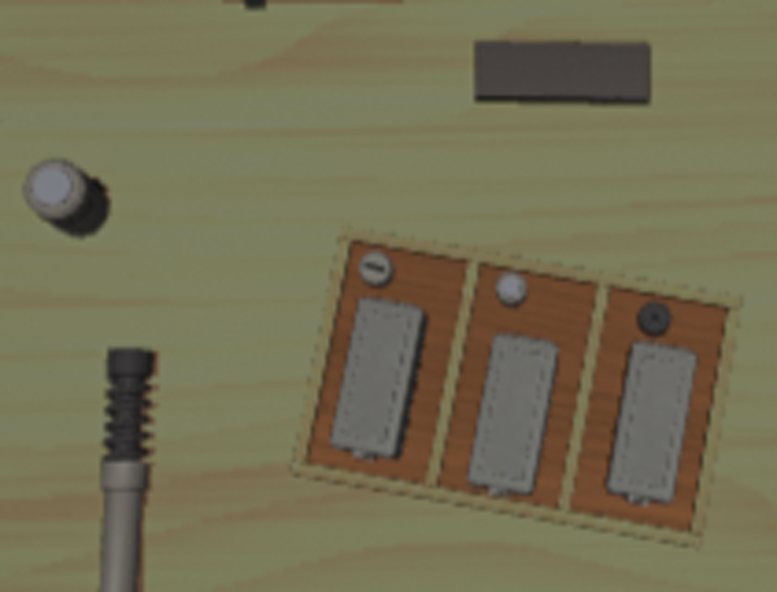

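Call:
drive_tool(motion="0 0 -7.15 0 0 0 100;0 0 -7.15 0 0 0 100;0 0 0 -0.0373 -0.0352 0 100;0 0 0 -0.0373 -0.0352 0 100;0 0 0 -0.0373 -0.0352 0 100;0 0 0 -0.0373 -0.0352 0 100;0 0 0 -0.0373 -0.0352 0 100;0 0 0 -0.0373 -0.0352 0 100;0 0 0 -0.0373 -0.0352 0 100;0 0 0 -0.0373 -0.0352 0 100", newtons=70)

```text
clock: 1.35
position: [0.4927, 0.1782, 0.2263]
ee_rot: [-0.003, 0.09, 0.996, -0.003]
contact_force: [-0.0, 0.2, -0.1]
width: 0.0854
```

```bash
cat >> h.py <<'E'
from scipy.spatial.transform import Rotation as R
TH=np.radians(-11.3)
ex=np.array([np.cos(TH),np.sin(TH),0]);ey=np.array([-ex[1],ex[0],0])
def go(x,y,z):
    s=get_state();q=s["ee_rot"];r=R.from_quat(q[[1,2,3,0]])
    t=R.from_matrix(np.stack([-ex,ey,[0,0,-1]],1))
    print("t",round(s["clock"],2),"pos",s["position"].round(4),"turn",(r.inv()*t).as_rotvec(degrees=True).round(2),"shift",r.inv().apply(np.array([x,y,z])-s["position"]).round(4),"F",s["contact_force"].round(1),"M",s["moment"].round(3),"w",round(s["width"],4))
def off(): return get_state()
E
python3 -c "
from h import *
go(.5155,.1422,.226)"
```

```text
t 1.35 pos [0.4927 0.1782 0.2263] turn [-0.33 -0.29  0.96] shift [-0.0289 -0.0313  0.0004] F [-0.   0.2 -0.1] M [ 0.043 -0.013  0.013] w 0.0854
```

Call:
drive_tool(motion="-0.3 -0.3 1 -0.0145 -0.0156 0 100;0 0 0 -0.0145 -0.0156 0 100;0 0 0 0 0 0.03 100;0 0 0 0 0 0.03 100;0 0 0 0 0 0.03 100;0 0 0 0 0 0 100")

```text
clock: 2.1
position: [0.5176, 0.1358, 0.1321]
ee_rot: [-0.001, 0.103, 0.995, -0.001]
contact_force: [0.3, 0.9, 0.7]
width: 0.0857
```

```bash
python3 - <<'E'
from h import *
go(.5155,.1422,.029)
for n in("top","side"):
    im,d=get_image(n);np.save(n+"1.npy",d)
    c=im[130:260,170:320] if n=="top" else im[110:250,170:320]
    cv2.imwrite(f"pics/{n}1.png",cv2.resize(c[:,:,::-1],None,fx=4,fy=4,interpolation=cv2.INTER_CUBIC))
E
```

```text
t 2.1 pos [0.5176 0.1358 0.1321] turn [-0.13 -0.1  -0.53] shift [0.0032 0.006  0.1031] F [0.3 0.9 0.7] M [-0.018 -0.001 -0.033] w 0.0857
```

View pics/top1.png

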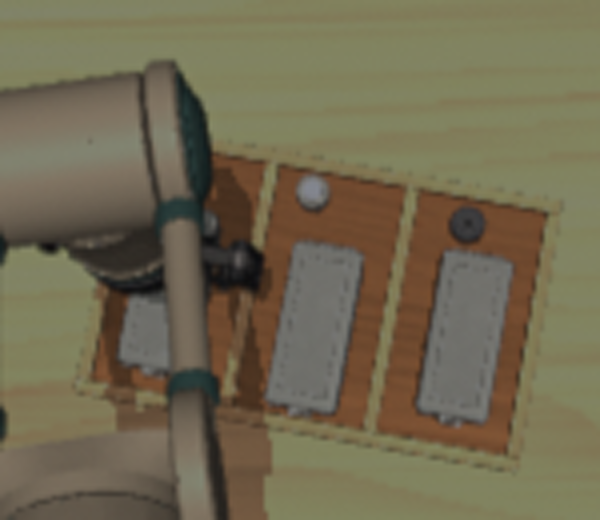

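View pics/side1.png

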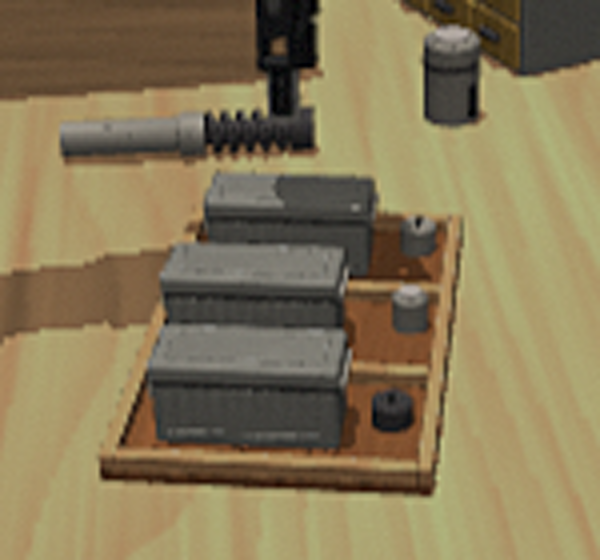

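Call:
drive_tool(motion="0 0 -0.5 0.0032 0.006 0 100;0 0 0 0 0 0.03 100;0 0 0 0 0 0.025 100;0 0 0 0 0 0.015 100;0 0 0 0 0 0 100")

```text
clock: 2.82
position: [0.5239, 0.1457, 0.0701]
ee_rot: [0.009, 0.097, 0.995, 0.002]
contact_force: [-0.3, -0.1, -0.0]
width: 0.0855
```

```bash
python3 -c "
from h import *
go(.5155,.1422,.029)"
```

```text
t 2.83 pos [0.5239 0.1457 0.0701] turn [0.31 1.03 0.12] shift [ 0.0083 -0.0053  0.0409] F [-0.3 -0.1 -0. ] M [-0.011  0.011  0.009] w 0.0855
```

Call:
drive_tool(motion="0.3 1 0 0.008 -0.005 0 100;0 0 0 0 0 0 100;0 0 0 0 0 0.015 100;0 0 0 0 0 0.015 100;0 0 0 0 0 0.01 100;0 0 0 0 0 0 100;0 0 0 0 0 0 100")

```text
clock: 3.7
position: [0.5166, 0.1425, 0.03]
ee_rot: [0.002, 0.097, 0.995, 0.001]
contact_force: [0.5, -1.1, -0.1]
width: 0.0857
```

```bash
python3 -c "
from h import *
go(.5155,.1422,.029)"
```

```text
t 3.7 pos [0.5166 0.1425 0.03  ] turn [0.09 0.25 0.11] shift [ 0.001  -0.0005  0.001 ] F [ 0.5 -1.1 -0.1] M [ 0.016  0.01  -0.061] w 0.0857
```

Well aligned; close.

Call:
drive_tool(motion="0 0.2 0 0.001 0 0.001 0;0 0 0 0 0 0 0;0 0 0 0 0 0 0;0 0 0 0 0 0 0;0 0 0 0 0 0 0", newtons=70)

```text
clock: 4.32
position: [0.5163, 0.1426, 0.0299]
ee_rot: [0.001, 0.097, 0.995, 0.001]
contact_force: [1.8, -0.7, -0.6]
width: 0.0514
```

```bash
python3 -c "
from h import *
go(.5155,.1422,.029)"
```

```text
t 4.33 pos [0.5163 0.1426 0.0299] turn [0.11 0.14 0.13] shift [ 0.0007 -0.0005  0.0009] F [ 1.8 -0.7 -0.6] M [-0.019  0.016  0.023] w 0.0514
```

Gripped (51.4 mm). Lift.

Call:
drive_tool(motion="0 0 0 0 0 -0.01 0;0 0 0 0 0 -0.02 0;0 0 0 0 0 -0.025 0;0 0 0 0 0 -0.03 0;0 0 0 0 0 -0.03 0;0 0 0 0 0 -0.015 0;0 0 0 0 0 0 0;0 0 0 0 0 0 0")

```text
clock: 5.32
position: [0.5129, 0.1423, 0.1644]
ee_rot: [-0.001, 0.097, 0.995, 0.0]
contact_force: [-0.5, 0.1, -3.0]
width: 0.0514
```

```bash
python3 -c "
from h import *
go(.5155,.1422,.15)
print((lambda m:(m@ey,m@ex))(get_state()['moment']))
im,d=get_image('side');cv2.imwrite('pics/s2.png',cv2.resize(im[60:250,130:350,::-1],None,fx=3,fy=3))"
```

```text
t 5.33 pos [0.5129 0.1423 0.1644] turn [ 0.03 -0.16  0.13] shift [-0.0026  0.0004  0.0144] F [-0.5  0.1 -3. ] M [ 0.01  -0.03  -0.009] w 0.0514
(np.float64(-0.027009535113060083), np.float64(0.01590517502206077))
```

View pics/s2.png

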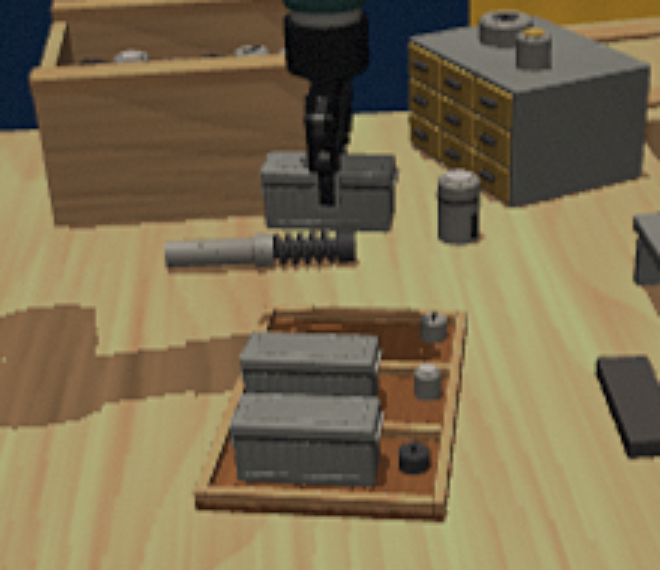

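Call:
drive_tool(motion="0 1.5 0 0 0 0 0;0 2.5 0 0 0 0 0;0 2.5 0 0 0 0 0;0 2.5 0 0 0 0 0;0 2.5 0 0 0 0 0;0 2.5 0 0 0 0 0;0 2.5 0 0 0 0 0;0 2.5 0 0 0 0 0;0 2 0 0 0 0 0;0 0 0 0 0 0 0")

```text
clock: 6.62
position: [0.5139, 0.1411, 0.1562]
ee_rot: [-0.196, 0.096, 0.976, 0.018]
contact_force: [-0.3, 1.3, -3.5]
width: 0.0514
```

```bash
cat >> h.py <<'E'
def meas(n=8):
    a=[]
    for i in range(n):
        get_image("side");s=get_state();a.append(np.r_[s["moment"]@ey,s["moment"]@ex,s["contact_force"],s["effort"][[3,4]]])
    a=np.array(a);print("M_ey,M_ex,F,eff4,5 mean",a.mean(0).round(3),"sd",a.std(0).round(3))
    print("Mey",a[:,0].round(3))
E
python3 -c "
from h import *
go(.5155,.1422,.15);meas();go(.5155,.1422,.15)"
```

```text
t 6.62 pos [0.5139 0.1411 0.1562] turn [ -0.16 -22.72   0.08] shift [-0.0036  0.0014  0.0052] F [-0.3  1.3 -3.5] M [-0.079 -0.345 -0.069] w 0.0514
M_ey,M_ex,F,eff4,5 mean [-0.367 -0.012 -0.099 -0.013 -2.566  0.596  2.419] sd [0.035 0.023 0.55  0.462 0.445 0.01  0.029]
Mey [-0.409 -0.365 -0.358 -0.378 -0.346 -0.292 -0.383 -0.401]
t 7.03 pos [0.5131 0.1415 0.1577] turn [ -0.13 -22.6    0.12] shift [-0.005   0.0011  0.0062] F [ 0.3 -0.6 -2. ] M [-0.112 -0.387 -0.029] w 0.0509
```

Call:
drive_tool(motion="0 -1.5 0 0 0 0 0;0 -2.5 0 0 0 0 0;0 -2.5 0 0 0 0 0;0 -2.5 0 0 0 0 0;0 -2.5 0 0 0 0 0;0 -2.5 0 0 0 0 0;0 -2.5 0 0 0 0 0;0 -2.5 0 0 0 0 0;0 -2 0 0 0 0 0;0 0 0 0 0 0 0")

```text
clock: 8.28
position: [0.5073, 0.1424, 0.1609]
ee_rot: [-0.006, 0.096, 0.995, 0.0]
contact_force: [0.6, 0.3, -3.4]
width: 0.0513
```

```bash
python3 -c "
from h import *
go(.5155,.1422,.15);meas();go(.5155,.1422,.15)"
```

```text
t 8.28 pos [0.5073 0.1424 0.1609] turn [-0.04 -0.7   0.25] shift [-0.0082  0.0014  0.0108] F [ 0.6  0.3 -3.4] M [ 0.005 -0.021 -0.015] w 0.0513
M_ey,M_ex,F,eff4,5 mean [-0.011 -0.01   0.206 -0.135 -2.594  0.026  0.099] sd [0.024 0.026 0.501 0.418 0.383 0.007 0.03 ]
Mey [-0.007 -0.057  0.012 -0.022 -0.015 -0.022  0.029 -0.002]
t 8.68 pos [0.5091 0.1421 0.1602] turn [-0.05 -0.7   0.2 ] shift [-0.0064  0.0014  0.0101] F [ 0.3 -1.  -2.8] M [-0.029  0.004 -0.083] w 0.0515
```

Call:
drive_tool(motion="0 -1.5 0 0 0 0 0;0 -2.5 0 0 0 0 0;0 -2.5 0 0 0 0 0;0 -2.5 0 0 0 0 0;0 -2.5 0 0 0 0 0;0 -2.5 0 0 0 0 0;0 -2.5 0 0 0 0 0;0 -2.3 0 0 0 0 0;0 -1.5 0 0 0 0 0;0 0 0 0 0 0 0")

```text
clock: 9.93
position: [0.5049, 0.1418, 0.1586]
ee_rot: [0.174, 0.096, 0.98, -0.018]
contact_force: [-0.7, 0.3, -3.7]
width: 0.0512
```

```bash
python3 -c "
from h import *
go(.5155,.1422,.15);meas();go(.5155,.1422,.15)"
```

```text
t 9.93 pos [0.5049 0.1418 0.1586] turn [-0.05 20.15  0.16] shift [-0.0068  0.0024  0.0117] F [-0.7  0.3 -3.7] M [ 0.028  0.338 -0.019] w 0.0512
M_ey,M_ex,F,eff4,5 mean [ 0.311 -0.006  0.048 -0.302 -2.53  -0.826 -1.855] sd [0.031 0.016 0.455 0.425 0.296 0.009 0.025]
Mey [0.316 0.281 0.295 0.306 0.311 0.387 0.283 0.31 ]
t 10.32 pos [0.5061 0.1417 0.1589] turn [-0.03 20.19  0.11] shift [-0.0055  0.0023  0.0115] F [-0.1 -0.2 -2.3] M [ 0.073  0.301 -0.032] w 0.0512
```

Call:
drive_tool(motion="0 1.5 0 0 0 0 0;0 2.5 0 0 0 0 0;0 2.5 0 0 0 0 0;0 2.5 0 0 0 0 0;0 2.5 0 0 0 0 0;0 2.5 0 0 0 0 0;0 2.5 0 0 0 0 0;0 2 0 0 0 0 0;0 1.2 0 0 0 0 0;0 0 0 0 0 0 0")

```text
clock: 11.58
position: [0.5119, 0.1418, 0.1603]
ee_rot: [-0.001, 0.097, 0.995, 0.002]
contact_force: [0.1, 0.2, -2.7]
width: 0.051
```

```bash
python3 -c "
from h import *
go(.5107,.1437,.06);meas();go(.5107,.1437,.06)"
```

```text
t 11.57 pos [0.5119 0.1418 0.1603] turn [ 0.2  -0.15  0.21] shift [0.0013 0.0013 0.1003] F [ 0.1  0.2 -2.7] M [-0.006  0.006 -0.011] w 0.051
M_ey,M_ex,F,eff4,5 mean [ 0.007  0.021  0.204 -0.044 -2.857  0.023  0.008] sd [0.022 0.019 0.349 0.38  0.471 0.007 0.025]
Mey [ 0.025  0.003 -0.014 -0.04   0.022  0.023  0.025  0.013]
t 11.97 pos [0.5109 0.142  0.1605] turn [ 0.19 -0.16  0.25] shift [0.0002 0.0013 0.1005] F [ 0.4  0.3 -3.7] M [-0.005  0.014  0.015] w 0.0512
```

Call:
drive_tool(motion="0 0 0 0 0.001 0.02 0;0.2 -0.1 0.2 0 0 0.025 0;0 0 0 0 0 0.025 0;0 0 0 0 0 0.015 0;0 0 0 0 0 0 0;0 0 0 0 0 0 0")

```text
clock: 12.72
position: [0.5122, 0.1439, 0.0753]
ee_rot: [0.002, 0.098, 0.995, 0.0]
contact_force: [0.3, -0.5, -2.0]
width: 0.0514
```

```bash
python3 -c "
from h import *
go(.5115,.1439,.0305)"
```

```text
t 12.72 pos [0.5122 0.1439 0.0753] turn [0.07 0.22 0.11] shift [ 0.0008 -0.0002  0.0448] F [ 0.3 -0.5 -2. ] M [-0.008 -0.032 -0.014] w 0.0514
```

Call:
drive_tool(motion="0 0.2 0 0 0 0.012 0;0 0 0 0 0 0.014 0;0 0 0 0 0 0.008 0;0 0 0 0 0 0.004 0;0 0 0 0 0 0 0;0 0 0 0 0 0 0")

```text
clock: 13.48
position: [0.5134, 0.1441, 0.0359]
ee_rot: [0.001, 0.098, 0.995, 0.001]
contact_force: [0.0, 0.4, -2.4]
width: 0.0511
```

```bash
python3 -c "
from h import *
go(.5115,.1439,.0305)"
```

```text
t 13.47 pos [0.5134 0.1441 0.0359] turn [0.12 0.15 0.11] shift [ 0.0018 -0.0006  0.0054] F [ 0.   0.4 -2.4] M [ 0.002 -0.003  0.034] w 0.0511
```

Call:
drive_tool(motion="0 0 0 0.002 0 0.003 0;0 0 0 0 0 0.002 0;0 0 0 0 0 0.001 0;0 0 0 0 0 0 0")

```text
clock: 13.98
position: [0.5117, 0.1447, 0.0301]
ee_rot: [0.002, 0.098, 0.995, 0.001]
contact_force: [0.1, -0.2, -2.2]
width: 0.0512
```

```bash
python3 -c "
from h import *
go(.5115,.1439,.0299)"
```

```text
t 13.97 pos [0.5117 0.1447 0.0301] turn [0.15 0.23 0.11] shift [ 0.0001 -0.0008  0.0002] F [ 0.1 -0.2 -2.2] M [-0.002  0.025 -0.024] w 0.0512
```

Call:
drive_tool(motion="0 0 0 0 0 0.001 0;0 0 0 0 0 0.001 0;0 0 0 0 0 0 0")

```text
clock: 14.35
position: [0.512, 0.1447, 0.0302]
ee_rot: [0.003, 0.098, 0.995, 0.001]
contact_force: [-0.3, 0.5, -2.2]
width: 0.051
```

Call:
drive_tool(motion="0 0 0 0 0 0.002 0;0 0 0 0 0 0.001 0")

```text
clock: 14.6
position: [0.5123, 0.1447, 0.0299]
ee_rot: [0.003, 0.097, 0.995, 0.001]
contact_force: [-1.1, -0.2, 4.9]
width: 0.0516
```

Call:
drive_tool(motion="0 0 0 0 0 0 100;0 0 0 0 0 0 100;0 0 0 0 0 0 100;0 0 0 0 0 0 100;0 0 0 0 0 -0.015 100;0 0 0 0 0 -0.03 100;0 0 0 0 0 -0.04 100;0 0 0 0 0 -0.03 100;0 0 0 0 0 -0.01 100;0 0 0 0 0 0 100")

```text
clock: 15.85
position: [0.5127, 0.1446, 0.1619]
ee_rot: [0.005, 0.097, 0.995, 0.002]
contact_force: [-0.6, -0.3, 0.9]
width: 0.0852
```

```bash
python3 -c "
from h import *
go(.4839,.0343,.14)"
```

```text
t 15.85 pos [0.5127 0.1446 0.1619] turn [0.25 0.56 0.11] shift [ 0.007  -0.1139  0.0213] F [-0.6 -0.3  0.9] M [0.007 0.006 0.   ] w 0.0852
```

Call:
drive_tool(motion="0.2 0.5 0.1 0.0015 -0.023 0.003 100;0 0 0 0.0015 -0.03 0.003 100;0 0 0 0.002 -0.03 0.003 100;0 0 0 0.002 -0.02 0.004 100;0 0 0 0 0 0 100")

```text
clock: 16.48
position: [0.4807, 0.0428, 0.142]
ee_rot: [-0.006, 0.098, 0.995, -0.0]
contact_force: [-0.1, 0.4, -0.2]
width: 0.0853
```

```bash
python3 - <<'E'
from h import *
go(.4839,.0343,.03)
im,d=get_image("top");cv2.imwrite("pics/t3.png",cv2.resize(im[130:260,170:320,::-1],None,fx=4,fy=4,interpolation=cv2.INTER_CUBIC))
im,d=get_image("side");cv2.imwrite("pics/s3.png",cv2.resize(im[110:250,170:320,::-1],None,fx=4,fy=4,interpolation=cv2.INTER_CUBIC))
E
```

```text
t 16.48 pos [0.4807 0.0428 0.142 ] turn [-0.06 -0.64  0.07] shift [-0.006  -0.0076  0.1119] F [-0.1  0.4 -0.2] M [ 0.001  0.043 -0.039] w 0.0853
```

View pics/t3.png

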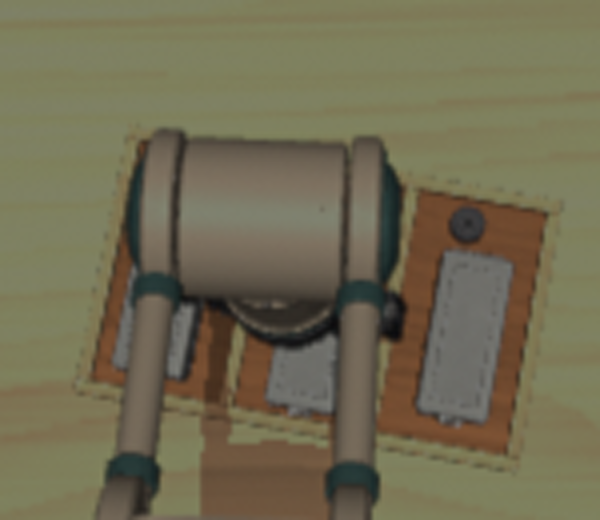

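View pics/s3.png

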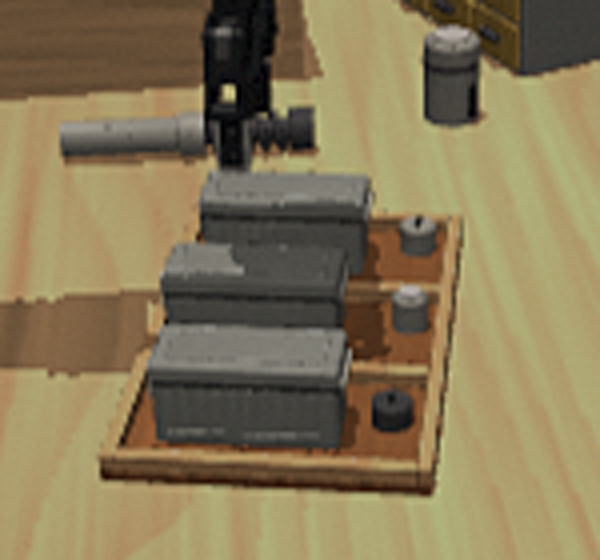

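Call:
drive_tool(motion="0 -0.6 0 -0.006 -0.008 0 100;0 0 0 0 0 0.02 100;0 0 0 0 0 0.025 100;0 0 0 0 0 0.02 100;0 0 0 0 0 0.005 100;0 0 0 0 0 0 100;0 0 0 0 0 0 100")

```text
clock: 17.45
position: [0.4917, 0.0361, 0.0724]
ee_rot: [0.005, 0.094, 0.996, -0.0]
contact_force: [0.5, 0.2, 0.2]
width: 0.0856
```

```bash
python3 -c "
from h import *
go(.4839,.0343,.03)"
```

```text
t 17.45 pos [0.4917 0.0361 0.0724] turn [0.04 0.57 0.47] shift [ 0.0077 -0.0033  0.0423] F [0.5 0.2 0.2] M [ 0.017  0.01  -0.028] w 0.0856
```

Call:
drive_tool(motion="0 0.5 0.4 0.007 -0.003 0.003 100;0 0 0 0 0 0.012 100;0 0 0 0 0 0.015 100;0 0 0 0 0 0.008 100;0 0 0 0 0 0.002 100;0 0 0 0 0 0 100")

```text
clock: 18.2
position: [0.4847, 0.0342, 0.0314]
ee_rot: [0.002, 0.098, 0.995, 0.0]
contact_force: [0.9, 0.8, 0.4]
width: 0.0853
```

```bash
python3 -c "
from h import *
go(.4839,.0343,.03)"
```

```text
t 18.2 pos [0.4847 0.0342 0.0314] turn [0.06 0.21 0.03] shift [ 0.0008 -0.      0.0014] F [0.9 0.8 0.4] M [ 0.013 -0.009  0.005] w 0.0853
```

Call:
drive_tool(motion="0 0.2 0 0.001 0 0.0015 0;0 0 0 0 0 0 0;0 0 0 0 0 0 0;0 0 0 0 0 0 0;0 0 0 0 0 0 0", newtons=70)

```text
clock: 18.82
position: [0.4845, 0.0342, 0.0306]
ee_rot: [0.001, 0.098, 0.995, 0.0]
contact_force: [0.2, 0.6, -0.9]
width: 0.0512
```

```bash
python3 -c "
from h import *
go(.4839,.0343,.03)"
```

```text
t 18.82 pos [0.4845 0.0342 0.0306] turn [0.06 0.13 0.05] shift [0.0006 0.     0.0006] F [ 0.2  0.6 -0.9] M [-0.054  0.011 -0.028] w 0.0512
```

Call:
drive_tool(motion="0 0 0 0 0 -0.01 0;0 0 0 0 0 -0.02 0;0 0 0 0 0 -0.025 0;0 0 0 0 0 -0.03 0;0 0 0 0 0 -0.03 0;0 0 0 0 0 -0.015 0;0 0 0 0 0 0 0;0 0 0 0 0 0 0")

```text
clock: 19.82
position: [0.481, 0.0346, 0.1654]
ee_rot: [-0.001, 0.098, 0.995, 0.001]
contact_force: [-1.0, -0.6, -4.0]
width: 0.0515
```

```bash
python3 -c "
from h import *
meas(5);go(.4839,.0343,.16)"
```

```text
M_ey,M_ex,F,eff4,5 mean [-2.00e-03 -7.00e-03  1.91e-01 -3.34e-01 -2.94e+00  7.00e-03  2.90e-02] sd [0.032 0.024 0.372 0.174 0.376 0.001 0.004]
Mey [-0.036  0.001 -0.036  0.045  0.019]
t 20.07 pos [0.4812 0.0345 0.1652] turn [ 0.04 -0.2   0.04] shift [-0.0027  0.0003  0.0052] F [ 0.1 -0.4 -2.5] M [-0.022  0.024 -0.032] w 0.0513
```

Call:
drive_tool(motion="0 1.5 0 0 0 0 0;0 2.5 0 0 0 0 0;0 2.5 0 0 0 0 0;0 2.5 0 0 0 0 0;0 2.5 0 0 0 0 0;0 2.5 0 0 0 0 0;0 2.5 0 0 0 0 0;0 2 0 0 0 0 0;0 1 0 0 0 0 0;0 0 0 0 0 0 0")

```text
clock: 21.32
position: [0.4847, 0.0337, 0.1622]
ee_rot: [-0.179, 0.097, 0.979, 0.018]
contact_force: [-0.7, 0.6, -2.6]
width: 0.0512
```

```bash
python3 -c "
from h import *
go(.4839,.0343,.16);meas(5)"
```

```text
t 21.32 pos [0.4847 0.0337 0.1622] turn [  0.04 -20.68   0.03] shift [0.0001 0.0004 0.0023] F [-0.7  0.6 -2.6] M [-0.026 -0.293 -0.057] w 0.0512
M_ey,M_ex,F,eff4,5 mean [-0.345  0.013 -0.309  0.147 -2.445  0.206  2.269] sd [0.034 0.023 0.559 0.599 0.2   0.004 0.026]
Mey [-0.316 -0.357 -0.379 -0.296 -0.377]
```

Call:
drive_tool(motion="0 -1.5 0 0 0 0 0;0 -2.5 0 0 0 0 0;0 -2.5 0 0 0 0 0;0 -2.5 0 0 0 0 0;0 -2.5 0 0 0 0 0;0 -2.5 0 0 0 0 0;0 -2.5 0 0 0 0 0;0 -2 0 0 0 0 0;0 -1 0 0 0 0 0;0 0 0 0 0 0 0")

```text
clock: 22.82
position: [0.4782, 0.0352, 0.1658]
ee_rot: [-0.002, 0.098, 0.995, 0.001]
contact_force: [0.6, -0.1, -2.3]
width: 0.051
```

```bash
python3 -c "
from h import *
go(.4839,.0343,.16);meas(8)"
```

```text
t 22.82 pos [0.4782 0.0352 0.1658] turn [ 0.08 -0.21  0.11] shift [-0.0058  0.0002  0.0058] F [ 0.6 -0.1 -2.3] M [-0.011  0.031  0.004] w 0.051
M_ey,M_ex,F,eff4,5 mean [-2.000e-03  8.000e-03 -2.500e-02  2.360e-01 -2.665e+00  1.200e-02
  4.000e-02] sd [0.014 0.03  0.444 0.533 0.639 0.003 0.028]
Mey [ 0.001 -0.005  0.025 -0.019  0.011 -0.02  -0.003 -0.002]
```

Call:
drive_tool(motion="0 -1.5 0 0 0 0 0;0 -2.5 0 0 0 0 0;0 -2.5 0 0 0 0 0;0 -2.5 0 0 0 0 0;0 -2.5 0 0 0 0 0;0 -2.5 0 0 0 0 0;0 -2.5 0 0 0 0 0;0 -2.3 0 0 0 0 0;0 -1.5 0 0 0 0 0;0 0 0 0 0 0 0")

```text
clock: 24.48
position: [0.4744, 0.0355, 0.1638]
ee_rot: [0.178, 0.096, 0.979, -0.017]
contact_force: [-0.2, -0.5, -2.8]
width: 0.051
```

```bash
python3 -c "
from h import *
go(.4839,.0343,.16);meas(5)"
```

```text
t 24.48 pos [0.4744 0.0355 0.1638] turn [ 0.08 20.62  0.06] shift [-0.0076  0.0007  0.0069] F [-0.2 -0.5 -2.8] M [0.01  0.297 0.015] w 0.051
M_ey,M_ex,F,eff4,5 mean [ 0.314  0.004 -0.215 -0.24  -2.243 -0.326 -2.199] sd [0.008 0.021 0.507 0.329 0.373 0.005 0.034]
Mey [0.321 0.299 0.316 0.315 0.319]
```

Call:
drive_tool(motion="0 1.5 0 0 0 0 0;0 2.5 0 0 0 0 0;0 2.5 0 0 0 0 0;0 2.5 0 0 0 0 0;0 2.5 0 0 0 0 0;0 2.5 0 0 0 0 0;0 2.5 0 0 0 0 0;0 2 0 0 0 0 0;0 1.2 0 0 0 0 0;0 0 0 0 0 0 0")

```text
clock: 25.98
position: [0.4838, 0.0341, 0.1658]
ee_rot: [0.004, 0.098, 0.995, 0.001]
contact_force: [-0.7, -0.4, -3.4]
width: 0.0512
```

```bash
python3 -c "
from h import *
meas(8);go(.4897,.0357,.08)"
```

```text
M_ey,M_ex,F,eff4,5 mean [-0.009 -0.007 -0.15   0.175 -2.685  0.014 -0.053] sd [0.028 0.019 0.387 0.261 0.493 0.004 0.031]
Mey [ 0.048 -0.008 -0.027  0.019 -0.012 -0.051 -0.018 -0.02 ]
t 26.38 pos [0.4826 0.0344 0.166 ] turn [0.2  0.41 0.07] shift [-0.006   0.0024  0.086 ] F [-0.2  0.  -2.5] M [-0.019 -0.017  0.006] w 0.0509
```

Call:
drive_tool(motion="0.2 0.4 0 -0.006 0.002 0.015 0;0 0 0 0 0 0.025 0;0 0 0 0 0 0.025 0;0 0 0 0 0 0.02 0;0 0 0 0 0 0.005 0;0 0 0 0 0 0 0")

```text
clock: 27.12
position: [0.4911, 0.0356, 0.0705]
ee_rot: [0.0, 0.098, 0.995, -0.0]
contact_force: [0.1, -0.8, -2.0]
width: 0.0513
```

```bash
python3 -c "
from h import *
go(.4897,.0357,.0305)"
```

```text
t 27.12 pos [0.4911 0.0356 0.0705] turn [-0.01  0.01  0.09] shift [ 0.0014 -0.0002  0.04  ] F [ 0.1 -0.8 -2. ] M [ 0.046  0.005 -0.024] w 0.0513
```

Call:
drive_tool(motion="0 0 0 0.001 0 0.012 0;0 0 0 0 0 0.012 0;0 0 0 0.001 0 0.008 0;0 0 0 0 0 0.004 0;0 0 0 0 0 0.002 0;0 0 0 0 0 0 0")

```text
clock: 27.88
position: [0.4906, 0.036, 0.0312]
ee_rot: [0.002, 0.098, 0.995, -0.0]
contact_force: [-0.8, 0.2, -2.7]
width: 0.0517
```

```bash
python3 -c "
from h import *
go(.4897,.0357,.0305)"
```

```text
t 27.88 pos [0.4906 0.036  0.0312] turn [0.01 0.21 0.09] shift [ 0.0008 -0.0004  0.0007] F [-0.8  0.2 -2.7] M [0.024 0.032 0.002] w 0.0517
```

Call:
drive_tool(motion="0 0.2 0 0 0 0.002 0;0 0 0 0 0 0.0015 0;0 0 0 0 0 0.001 0")

```text
clock: 28.25
position: [0.4909, 0.036, 0.0306]
ee_rot: [0.001, 0.098, 0.995, 0.0]
contact_force: [-1.0, -0.6, 1.8]
width: 0.0514
```

Call:
drive_tool(motion="0 0 0 0 0 0.0005 0;0 0 0 0 0 0 100;0 0 0 0 0 0 100;0 0 0 0 0 0 100;0 0 0 0 0 0 100;0 0 0 0 0 -0.015 100;0 0 0 0 0 -0.03 100;0 0 0 0 0 -0.04 100;0 0 0 0 0 -0.025 100;0 0 0 0 0 -0.005 100;0 0 0 0 0 0 100")

```text
clock: 29.62
position: [0.4913, 0.0359, 0.1472]
ee_rot: [0.001, 0.098, 0.995, 0.0]
contact_force: [0.0, -0.8, 0.2]
width: 0.0853
```

```bash
python3 -c "
from h import *
go(.4751,-.0765,.14)"
```

```text
t 29.62 pos [0.4913 0.0359 0.1472] turn [0.03 0.09 0.09] shift [-0.006  -0.1134  0.0072] F [ 0.  -0.8  0.2] M [-0.019 -0.023  0.012] w 0.0853
```

Call:
drive_tool(motion="0 0 0.1 -0.0015 -0.023 0 100;0 0 0 -0.0015 -0.03 0 100;0 0 0 -0.0015 -0.03 0 100;0 0 0 -0.0015 -0.02 0 100;0 0 0 0 0 0 100;0 0 0 0 0 0 100")

```text
clock: 30.38
position: [0.472, -0.0671, 0.1388]
ee_rot: [-0.007, 0.098, 0.995, 0.002]
contact_force: [0.5, -0.5, 0.3]
width: 0.0854
```

```bash
python3 - <<'E'
from h import *
go(.4751,-.0765,.03)
im,d=get_image("top");cv2.imwrite("pics/t4.png",cv2.resize(im[130:260,170:320,::-1],None,fx=4,fy=4,interpolation=cv2.INTER_CUBIC))
im,d=get_image("side");cv2.imwrite("pics/s4.png",cv2.resize(im[110:250,170:320,::-1],None,fx=4,fy=4,interpolation=cv2.INTER_CUBIC))
E
```

```text
t 30.38 pos [ 0.472  -0.0671  0.1388] turn [ 0.11 -0.78  0.03] shift [-0.0063 -0.0088  0.1087] F [ 0.5 -0.5  0.3] M [-0.02  -0.021  0.032] w 0.0854
```

View pics/t4.png

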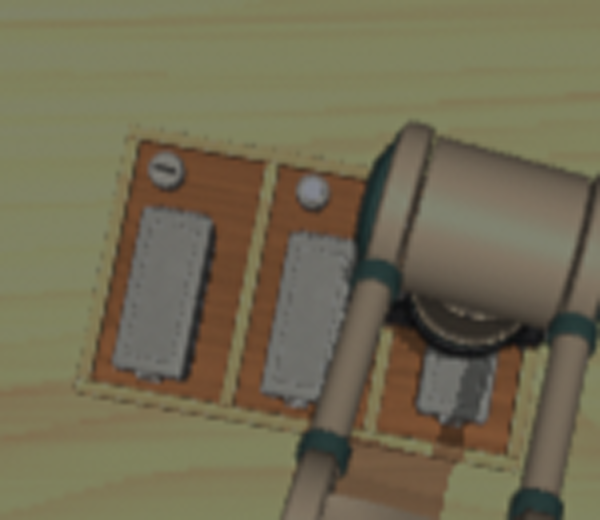

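View pics/s4.png

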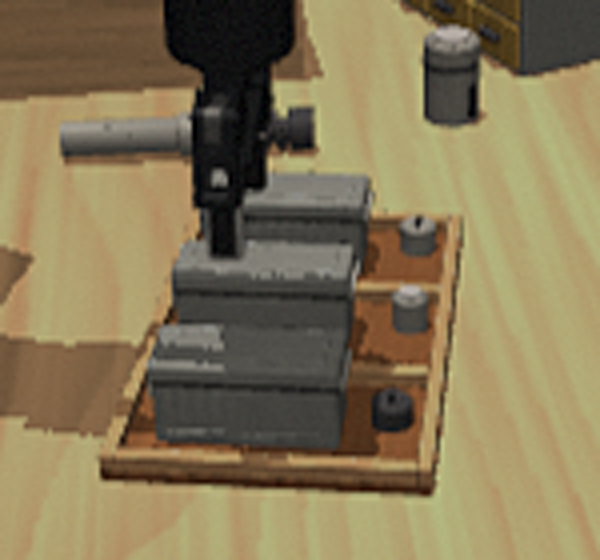

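Left (165,290 in crop) and middle (310,315) cases sit flat in their bays with the dies where they were. On to the right case.

Call:
drive_tool(motion="0 -0.8 0 -0.006 -0.009 0 100;0 0 0 0 0 0.02 100;0 0 0 0 0 0.025 100;0 0 0 0 0 0.02 100;0 0 0 0 0 0.005 100;0 0 0 0 0 0 100;0 0 0 0 0 0 100")

```text
clock: 31.35
position: [0.4808, -0.0777, 0.0694]
ee_rot: [0.005, 0.095, 0.995, -0.0]
contact_force: [-0.3, 0.2, -0.2]
width: 0.0855
```

```bash
python3 -c "
from h import *
go(.4751,-.0765,.03)"
```

```text
t 31.35 pos [ 0.4808 -0.0777  0.0694] turn [0.02 0.62 0.35] shift [0.0062 0.0001 0.0393] F [-0.3  0.2 -0.2] M [-0.01   0.031 -0.023] w 0.0855
```

Call:
drive_tool(motion="0 0.6 0.3 0.006 0 0.002 100;0 0 0 0 0 0.012 100;0 0 0 0 0 0.014 100;0 0 0 0 0 0.007 100;0 0 0 0 0 0.002 100;0 0 0 0 0 0 100")

```text
clock: 32.1
position: [0.4754, -0.0768, 0.0314]
ee_rot: [0.001, 0.098, 0.995, -0.0]
contact_force: [-1.4, -0.6, 0.5]
width: 0.0853
```

```bash
python3 -c "
from h import *
go(.4751,-.0765,.03)"
```

```text
t 32.1 pos [ 0.4754 -0.0768  0.0314] turn [-0.    0.16  0.04] shift [0.0004 0.0002 0.0014] F [-1.4 -0.6  0.5] M [-0.002 -0.003  0.03 ] w 0.0853
```

Call:
drive_tool(motion="0 0.2 0 0 0 0.0015 0;0 0 0 0 0 0 0;0 0 0 0 0 0 0;0 0 0 0 0 0 0;0 0 0 0 0 0 0", newtons=70)

```text
clock: 32.72
position: [0.4763, -0.0772, 0.0307]
ee_rot: [0.001, 0.098, 0.995, -0.0]
contact_force: [0.4, -0.2, -0.1]
width: 0.0513
```

Call:
drive_tool(motion="0 0 0 0 0 -0.01 0;0 0 0 0 0 -0.02 0;0 0 0 0 0 -0.025 0;0 0 0 0 0 -0.03 0;0 0 0 0 0 -0.03 0;0 0 0 0 0 -0.015 0;0 0 0 0 0 0 0;0 0 0 0 0 0 0")

```text
clock: 33.72
position: [0.4721, -0.0755, 0.1644]
ee_rot: [-0.003, 0.098, 0.995, 0.001]
contact_force: [-0.1, 0.0, -3.4]
width: 0.0514
```

```bash
python3 -c "
from h import *
meas(5);go(.4751,-.0765,.16)"
```

```text
M_ey,M_ex,F,eff4,5 mean [-2.70e-02 -2.50e-02  1.89e-01 -2.62e-01 -3.44e+00 -1.00e-03  5.90e-02] sd [0.047 0.028 0.634 0.165 0.617 0.001 0.002]
Mey [-0.017  0.038  0.001 -0.06  -0.097]
t 33.98 pos [ 0.4724 -0.0756  0.1642] turn [ 0.05 -0.41  0.05] shift [-0.0029 -0.0003  0.0041] F [ 0.7 -0.1 -2.7] M [ 0.    -0.099 -0.061] w 0.0512
```

Call:
drive_tool(motion="0 1.5 0 0 0 0 0;0 2.5 0 0 0 0 0;0 2.5 0 0 0 0 0;0 2.5 0 0 0 0 0;0 2.5 0 0 0 0 0;0 2.5 0 0 0 0 0;0 2.5 0 0 0 0 0;0 2 0 0 0 0 0;0 1 0 0 0 0 0;0 0 0 0 0 0 0")

```text
clock: 35.22
position: [0.4763, -0.0767, 0.1612]
ee_rot: [-0.18, 0.097, 0.979, 0.018]
contact_force: [-0.8, -0.4, -2.5]
width: 0.0511
```

```bash
python3 -c "
from h import *
go(.4751,-.0765,.16);meas(5)"
```

```text
t 35.23 pos [ 0.4763 -0.0767  0.1612] turn [  0.04 -20.79   0.03] shift [ 0.0007 -0.      0.0016] F [-0.8 -0.4 -2.5] M [-0.027 -0.356 -0.021] w 0.0511
M_ey,M_ex,F,eff4,5 mean [-0.348  0.013  0.168 -0.236 -3.339 -0.184  2.356] sd [0.04  0.036 0.4   0.317 0.489 0.005 0.045]
Mey [-0.426 -0.318 -0.325 -0.344 -0.327]
```

Call:
drive_tool(motion="0 -1.5 0 0 0 0 0;0 -2.5 0 0 0 0 0;0 -2.5 0 0 0 0 0;0 -2.5 0 0 0 0 0;0 -2.5 0 0 0 0 0;0 -2.5 0 0 0 0 0;0 -2.5 0 0 0 0 0;0 -2 0 0 0 0 0;0 -1 0 0 0 0 0;0 0 0 0 0 0 0")

```text
clock: 36.72
position: [0.469, -0.0747, 0.1647]
ee_rot: [-0.004, 0.098, 0.995, 0.001]
contact_force: [-0.6, 0.1, -3.7]
width: 0.0515
```

```bash
python3 -c "
from h import *
go(.4751,-.0765,.16);meas(8)"
```

```text
t 36.73 pos [ 0.469  -0.0747  0.1647] turn [ 0.02 -0.47  0.02] shift [-0.0064 -0.0006  0.0046] F [-0.6  0.1 -3.7] M [ 0.039  0.051 -0.007] w 0.0515
M_ey,M_ex,F,eff4,5 mean [ 1.400e-02 -1.400e-02 -3.200e-02  5.000e-02 -3.333e+00 -1.000e-03
  3.200e-02] sd [0.03  0.019 0.695 0.377 0.517 0.001 0.033]
Mey [ 0.069 -0.034  0.037  0.007  0.018  0.032 -0.015  0.   ]
```

Call:
drive_tool(motion="0 -1.5 0 0 0 0 0;0 -2.5 0 0 0 0 0;0 -2.5 0 0 0 0 0;0 -2.5 0 0 0 0 0;0 -2.5 0 0 0 0 0;0 -2.5 0 0 0 0 0;0 -2.5 0 0 0 0 0;0 -2.3 0 0 0 0 0;0 -1.5 0 0 0 0 0;0 0 0 0 0 0 0")

```text
clock: 38.38
position: [0.4648, -0.0734, 0.1625]
ee_rot: [0.175, 0.096, 0.98, -0.017]
contact_force: [0.6, 0.1, -3.4]
width: 0.0512
```

```bash
python3 -c "
from h import *
go(.4751,-.0765,.16);meas(5)"
```

```text
t 38.38 pos [ 0.4648 -0.0734  0.1625] turn [ 0.04 20.29  0.05] shift [-0.0092 -0.0011  0.0061] F [ 0.6  0.1 -3.4] M [ 0.083  0.314 -0.026] w 0.0512
M_ey,M_ex,F,eff4,5 mean [ 0.34  -0.012  0.294 -0.169 -3.339  0.302 -2.264] sd [0.047 0.027 0.488 0.407 0.396 0.006 0.068]
Mey [0.387 0.363 0.331 0.366 0.253]
```

Call:
drive_tool(motion="0 1.5 0 0 0 0 0;0 2.5 0 0 0 0 0;0 2.5 0 0 0 0 0;0 2.5 0 0 0 0 0;0 2.5 0 0 0 0 0;0 2.5 0 0 0 0 0;0 2.5 0 0 0 0 0;0 2 0 0 0 0 0;0 1.2 0 0 0 0 0;0 0 0 0 0 0 0")

```text
clock: 39.88
position: [0.475, -0.0765, 0.1647]
ee_rot: [0.002, 0.098, 0.995, -0.001]
contact_force: [-1.0, 0.1, -3.8]
width: 0.0515
```

```bash
python3 -c "
from h import *
meas(8);go(.7068,-.0077,.18)"
```

```text
M_ey,M_ex,F,eff4,5 mean [-0.038  0.01  -0.112 -0.143 -3.247 -0.013  0.012] sd [0.026 0.028 0.452 0.356 0.554 0.002 0.036]
Mey [-0.06  -0.039 -0.005 -0.017 -0.023 -0.094 -0.033 -0.032]
t 40.27 pos [ 0.4738 -0.0762  0.1649] turn [-0.09  0.23 -0.  ] shift [-0.2151  0.1128 -0.0144] F [ 0.5  0.4 -2.9] M [-0.02  -0.029 -0.024] w 0.0508
```

Level moment after hinge-down versus latch-down changed by about −0.01 Nm (left), +0.02 Nm (middle) and +0.06 Nm (right, 0.08 expected if loose). The right case is the rattler. Carry it out.

Call:
drive_tool(motion="0 0.2 0 -0.01 0.005 -0.006 0;0 0 0 -0.02 0.011 -0.004 0;0 0 0 -0.03 0.016 -0.003 0;0 0 0 -0.035 0.018 -0.002 0;0 0 0 -0.035 0.018 0 0;0 0 0 -0.03 0.016 0 0;0 0 0 -0.02 0.011 0 0;0 0 0 -0.01 0.005 0 0;0 0 0 0 0 0 0;0 0 0 0 0 0 0")

```text
clock: 41.52
position: [0.6915, -0.0117, 0.1827]
ee_rot: [0.003, 0.099, 0.995, -0.001]
contact_force: [0.5, 0.7, -3.2]
width: 0.0509
```

```bash
python3 -c "
from h import *
go(.7068,-.0077,.18)"
```

```text
t 41.52 pos [ 0.6915 -0.0117  0.1827] turn [-0.06  0.33 -0.03] shift [-0.0142  0.0069  0.0028] F [ 0.5  0.7 -3.2] M [-0.057 -0.053  0.014] w 0.0509
```

Call:
drive_tool(motion="0 0.3 0 -0.008 0.004 0 0;0 0 0 -0.01 0.005 0 0;0 0 0 -0.004 0.001 0 0;0 0 0 0 0 0 0;0 0 0 0 0 0 0;0 0.1 0 0 0 0 0;0 0 0 0 0 0 0;0 0 0 0 0 0 0")

```text
clock: 42.52
position: [0.7149, -0.0067, 0.1835]
ee_rot: [-0.001, 0.099, 0.995, -0.001]
contact_force: [1.0, -0.2, -4.1]
width: 0.0509
```

```bash
python3 - <<'E'
from h import *
go(.7068,-.0077,.18);meas(16);go(.7068,-.0077,.18);print(get_state()["qd"].round(4))
for n in("top","side"):
    im,d=get_image(n);np.save(n+"9.npy",d)
    cv2.imwrite(f"pics/{n}9.png",im[:,:,::-1])
    P=cloud(n,d)
    if n=="side":
        P0=cloud("side",np.load("side0.npy"))
E
```

```text
t 42.52 pos [ 0.7149 -0.0067  0.1835] turn [-0.08 -0.14 -0.11] shift [ 0.0077 -0.0025  0.0035] F [ 1.  -0.2 -4.1] M [-0.024 -0.067  0.044] w 0.0509
M_ey,M_ex,F,eff4,5 mean [-5.800e-02 -8.000e-03 -1.110e-01 -9.000e-03 -3.471e+00 -3.000e-03
  6.800e-02] sd [0.027 0.019 0.518 0.52  0.587 0.001 0.002]
Mey [-0.087 -0.076 -0.011 -0.073 -0.032 -0.027 -0.059 -0.066 -0.071  0.003
 -0.084 -0.048 -0.064 -0.062 -0.091 -0.08 ]
t 43.33 pos [ 0.715  -0.0067  0.1834] turn [-0.08 -0.14 -0.1 ] shift [ 0.0078 -0.0026  0.0034] F [-0.4 -0.5 -2.8] M [-0.013 -0.079  0.011] w 0.0513
[0.0026 0.0007 0.0007 0.0001 0.0007 0.0011]
```

View pics/side9.png

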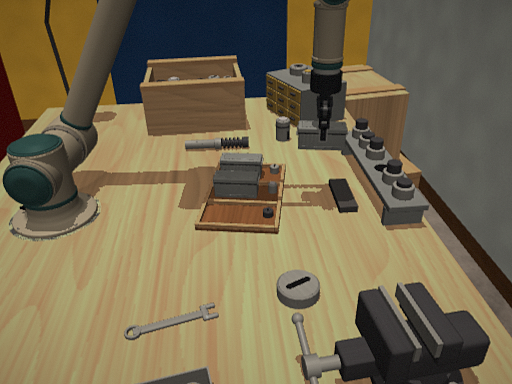

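View pics/top9.png

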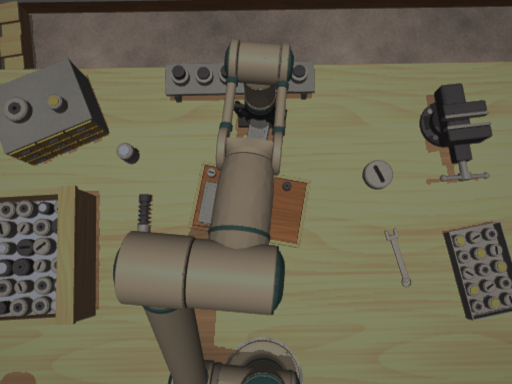

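```bash
python3 - <<'E'
from h import *
d=np.load("side9.npy");P=cloud("side",d)
C0=np.array([.5107,.0315,0])
T=lambda p:np.stack([(p-C0)@ex,(p-C0)@ey,p[:,2]],1)
Q=T(P.reshape(-1,3))
def box(n,x0,x1,y0,y1,z0,z1):
    m=(Q[:,0]>x0)&(Q[:,0]<x1)&(Q[:,1]>y0)&(Q[:,1]<y1)&(Q[:,2]>z0)&(Q[:,2]<z1);q=Q[m]
    if len(q)==0: print(n,"none");return
    A=np.c_[q[:,:2],np.ones(len(q))];s=np.linalg.lstsq(A,q[:,2],rcond=None)[0]
    print(n,len(q),"x",np.percentile(q[:,0],[1,99]).round(3),"y",np.percentile(q[:,1],[1,99]).round(3),"zmed",np.median(q[:,2]).round(4),"slope deg",np.degrees(s[:2]).round(2))
box("left",-.1,.1,.06,.16,.062,.08)
box("mid",-.1,.1,-.05,.05,.062,.08)
box("held side",.1,.3,-.1,.1,.12,.235)
m=(Q[:,0]>.1)&(Q[:,0]<.3)&(abs(Q[:,1])<.1)&(Q[:,2]>.12)&(Q[:,2]<.235);q=Q[m];print("low z by x",[(round(a,2),q[(q[:,0]>=a)&(q[:,0]<a+.02)][:,2].min().round(4)) for a in np.arange(.14,.28,.02) if ((q[:,0]>=a)&(q[:,0]<a+.02)).any()])
im=cv2.imread("pics/side9.png")
a=cv2.resize(im[140:250,190:300],None,fx=5,fy=5,interpolation=cv2.INTER_CUBIC);cv2.imwrite("pics/s9a.png",a)
cv2.imwrite("pics/s9b.png",cv2.resize(im[90:170,280:370],None,fx=6,fy=6,interpolation=cv2.INTER_CUBIC))
E
```

```text
left 411 x [-0.082  0.036] y [0.082 0.137] zmed 0.0695 slope deg [-0.19  3.95]
mid 495 x [-0.082  0.037] y [-0.028  0.026] zmed 0.0694 slope deg [-0.12  3.16]
held side 1331 x [0.144 0.264] y [-0.038  0.026] zmed 0.2031 slope deg [ 0.2  32.92]
low z by x [(np.float64(0.14), np.float64(0.1649)), (np.float64(0.16), np.float64(0.1649)), (np.float64(0.18), np.float64(0.1624)), (np.float64(0.2), np.float64(0.1612)), (np.float64(0.22), np.float64(0.1626)), (np.float64(0.24), np.float64(0.1637)), (np.float64(0.26), np.float64(0.1649))]
```

View pics/s9a.png

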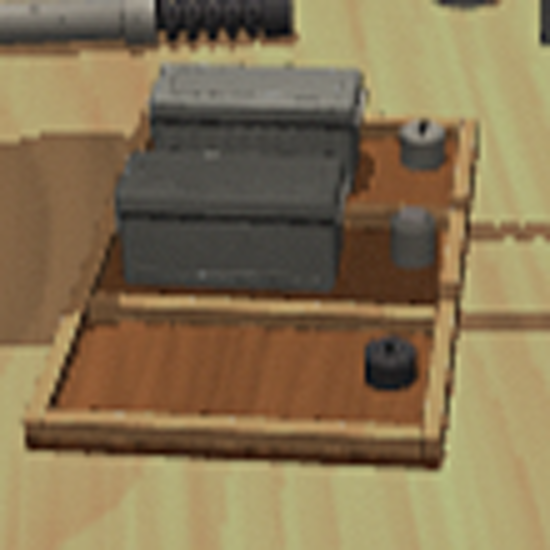

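View pics/s9b.png

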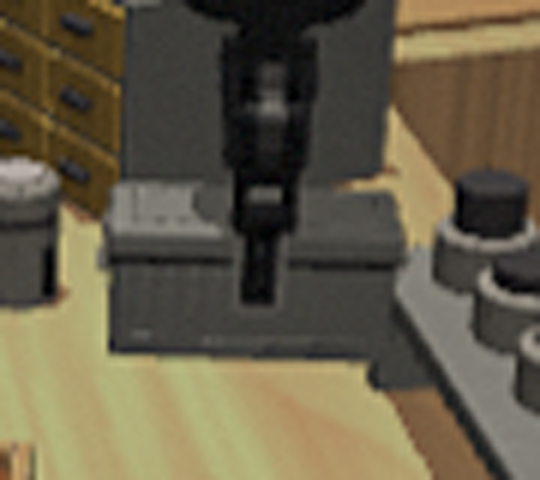

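```bash
python3 -c "
from h import *
print(sign_off())"
```

```text
the job is handed in; nothing more can be done
None
```

The right case is the rattling one, and the arm was holding it out beyond the tray when I handed the job in at about 43.5 s of the 72 s allowed.

**Finding the rattle:** I lifted each case from left to right and tipped it hinge end down, then latch end down, by 20 to 23 degrees. I then compared the wrist moment at level after each tip, corrected for residual tilt:

| Case | Change in moment | Result |
|---|---|---|
| Left | about −0.01 Nm | quiet |
| Middle | about +0.02 Nm | quiet |
| Right | about +0.06 Nm | loose |

A loose insert should give about 0.08 Nm. The right case's reading is a little under that, within about one and a half times the averaging error. At the final hold its balance was still off-centre towards the latch, at −0.058 Nm over 16 readings.

**Quiet cases:** The left and middle cases are back in their own bays, flat and within about 1 mm of their marked positions lengthwise. In the last pictures the three loose pieces in the tray stand upright at the far ends of their bays, and the other tooling looks undisturbed.

**Held case:** It is level to about 0.2 degrees lengthwise and still. Its near end is about 39 mm beyond the tray's far edge, and its underside is about 0.16 m above the bench.

No check failed. The moment readings were noisy, about 0.03 Nm each, so the results rest on averages of 8 to 16 readings. A sideways slope fitted to the case tops (3 to 4 degrees) was distorted by side-face points caught in the fit, so I judged sideways flatness from the pictures.

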